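# Free the wedged orange punch and put it in the blue pot

## Robot

A 6-joint arm with a two-finger parallel gripper is mounted at the origin on the work surface. World frame = base frame: x ahead of the robot, y to its left, z up, the work surface at z = 0. Lengths are in m, angles in rad, forces in N, time in s.
With the tool pointing down it reaches from about 0.225 to 0.875 m from the base axis. Payload 3.4 kg.
Tool frame: the origin (TCP) lies on the centre line of the jaws, within the pads' length; the fingertips stand 17 mm ahead of it and the grasp point (between the pads) lies 2 mm behind it (nose_length is the distance from the TCP to the fingertips, in m); z points along the fingers, y is the line along which they close (so a half turn about z gives the same grasp; the last joint's range is limited). The gripper opens to 85 mm and grips with 20 to 120 N. Pads are 22 mm wide; open, the fingers measure 114 mm over their backs; the gripper's body (76 mm by 85 mm) begins 54 mm behind the grasp point. The pads swing forward as they close: fully open they stand 13 mm farther back than shut.
Start: joints at [-1.455, 0.276, 1.505, -0, 1.361, -0.121], TCP at [0.135, -0.559, 0.248] pointing down, gripper open.
Joint ranges: [-2.89, 2.89], [-0.75, 2.08], [0.22, 2.7], [-1.18, 4.32], [0.11, 2.71], [-2.7, 2.7]. Speed limits (rad/s): [2.57, 2.57, 3.14, 3.14, 3.14, 3.14].

## Interface

Orientations are given as a unit quaternion [w, x, y, z].
In Python, from rig import get_state, get_image, sign_off, find_in, place_of, nose_length gives the robot as it stands.
- The arm moves only by the tool apply_moves, never from a script. Its argument "deltas" is one flat list of numbers, 5 for each row, row after row: the finger opening in mm, from 0 to 85.4, then the shift along the tool's x, y, z in mm, then the turn about the tool's z in degrees. A call has 1 to 12 rows; each row is the pose to reach, as a shift and turn from the pose commanded when the call began, along the tool's axes at that moment; what a row does not reach only later rows make up. A row lasts 1/12 s, in which the tool goes at most 41.7 mm and 7.16 degrees, less where a joint would pass 70% of its speed; a pose out of reach is approached as far as the arm can. A call with a gripper value outside its range is refused whole. The fingers move at their own pace and stop on an object; "squeeze" is the grip in N (left out, the last holds). Time passes only in rows, so rows that repeat a pose let the fingers close. It gives the time, the measured TCP pose, the force, the opening and the grip force at its end, in the units of the state.
- get_state(): the state, without advancing time (a new reading comes with each control period).
- get_image(name): name is "side" or "top" or "wrist"; returns a dict with "frame" (420x560x3 uint8, red, green, blue), "K" (3x3 intrinsics, pixels), "position" and "orientation" of the camera in the world. Camera axes: x right, y down, z forward; pixel columns grow to the right and rows downward; lengths in m; the calibration is good to about 2 mm. A picture is of the moment at which its call begins. There is no depth.
- sign_off(): hands the job in; it is judged then, once.
Trained networks look in a picture, given as the dict that the camera call returned (one of the last four; its "shot" number tells which), for a name from the list of things; names that differ only in an ending like _2 or _b are one class to them, and where a whole thing is asked for, a point or a joint stands for the part that bears it (a point fixed in the world has none). Each returns a list of dicts, best first, with "score" (0 to 1); they miss things now and then, are a little off and sometimes report something else, mostly with a low value. They report only what shows in the picture. A call takes as long as a camera call. They do not tell look-alikes from the thing itself.
- find_in(query, picture): "point" ([column, row] in pixels, amid what is visible of it).
- place_of(query, picture): "point" ([column, row] in pixels: a listed point, or the origin of a listed thing).
The state is a dict: "clock": time; "qpos": joint angles; "qd": joint speeds; "effort": joint torques, N m; "position": TCP position; "ee_rot": TCP orientation; "contact_force": force on the tool from outside, world axes, zero at the start; "moment": the same for the moment, N m; "width": finger opening in m; "gripper_force": force on a finger pad.
Only numpy, scipy, OpenCV 4.12 (cv2) and the standard library are available. Lean on these libraries where they do the work, as an engineer would, in place of code of your own. Each camera call takes 0.05 s, during which the arm holds its last target. There are 200 camera calls.

## Task

The orange-handled punch is wedged in its bench holder and will not pull straight up: rock it from side to side, along the holder's length, until the stiff cheeks let go, then draw it out and stand it foot down in the blue pot. Leave the black-handled punch as it is.

Things in the scene. Friction and masses are not known exactly. Their poses are not given: they have to be found in the camera images.
- orange_mid (a point): Orange-handled punch, 116 mm long, 0.11 kg. Handle 20 x 20 x 58 mm along z, below it a 12 mm square shank and a rounded T foot, 12 mm in x, 20 in y. Point: centre of the handle, 86 mm above the foot's underside; z up the tool, x and y as its holder's. At first upright, this point 94 mm above the bench. Gripped across its x faces it can pivot between the fingers when rocked.
- holder: Orange punch's holder, fixed, 56 x 130 (y) x 45 mm, punch at its centre. Origin: centre of underside. Two brass cheeks, sliding along y, cover the foot's ends, so a pull stops after 4 mm. Leaning the punch to +y or -y pushes that cheek back (6 N); it stays. After leaning 10-15 degrees each way about a pivot 14 mm above the bench, and upright again, it lifts out (clear after 40 mm).
- pot: Blue plastic pot, round and open-topped, fixed to the bench: rim 74 mm across, tapering inwards to the bottom, walls 3 mm, 60 mm high, floor about 4 mm thick. Origin at the centre of its underside, z up. An orange pot of the same shape stands on the bench too and is not wanted.
- black_mid (a point): Black-handled punch, to be left alone, in a second holder. Both are of the same shape and size as the orange one and its holder. Point: centre of the handle, 86 mm above the foot's underside, 94 mm above the bench; z up the tool.
There are look-alikes about, which are no part of the job. There is more than one size of the pot; the job needs the smaller.

How it is judged:
By the outcome, as a careful person would: the job done as asked, in the order asked, and still so for the second after the job is handed in, with the robot touching nothing.
It also fails if it takes over 51 s, if anything falls off the work surface, if the arm or the gripper's body presses on something with over 40 N, if the wrist force passes 120 N, or if a joint passes its speed limit or range.

## Working session

There is one attempt and no reset: what is moved stays moved. The work goes in short steps, Python scripts to look and compute and a tool call to move; the robot and the scene stay as the last step left them, time stands still between calls to the robot, and variables do not carry over. Pictures are saved under pics/ and viewed, at most 12 in all, crops included, and the job is handed in when it is done.

Besides the shell and the picture viewer there is one more tool, called after "Call:" by a JSON object that holds its "name" and its "arguments". apply_moves: Moves the arm, as the interface text tells. Its arguments: {"type":"object","properties":{"deltas":{"type":"array"},"squeeze":{"type":"number"}},"required":["deltas"]}

```bash
mkdir -p pics; ls; cat > h.py <<'E'
import numpy as np,cv2,json
from scipy.spatial.transform import Rotation as R
from rig import *
def rot(q): return R.from_quat([q[1],q[2],q[3],q[0]]).as_matrix()
def ray(im,p):
    d=np.linalg.inv(np.array(im["K"]))@np.array([p[0],p[1],1.]); return np.array(im["position"]),rot(im["orientation"])@d
def atz(im,p,z):
    o,d=ray(im,p); return o+d*(z-o[2])/d[2]
def tri(L):
    A=np.zeros((3,3));b=np.zeros(3)
    for im,p in L:
        o,d=ray(im,p);d=d/np.linalg.norm(d);M=np.eye(3)-np.outer(d,d);A+=M;b+=M@o
    return np.linalg.solve(A,b)
def proj(im,X):
    c=rot(im["orientation"]).T@(np.array(X)-np.array(im["position"]));u=np.array(im["K"])@c;return u[:2]/u[2]
def save(im,n): cv2.imwrite(f"pics/{n}.png",np.ascontiguousarray(im["frame"][:,:,::-1]))
E
python3 - <<'E'
from h import *
np.set_printoptions(precision=3,suppress=True)
s=get_state();print(s["clock"],s["position"],s["ee_rot"],nose_length)
a=get_image("side");b=get_image("top")
for n,im in(("side",a),("top",b)):
    save(im,n+"0");print(n,np.array(im["position"]))
    for q in("orange_mid","holder","pot","black_mid"):
        for r in place_of(q,im)[:4]:
            z={"orange_mid":.094,"black_mid":.094}.get(q,0)
            print(q,np.round(r["point"]),round(r["score"],2),atz(im,r["point"],z))
both=np.vstack([a["frame"],b["frame"]]) 
E
```

```text
pics
0.0 [ 0.135 -0.558  0.247] [-0.001  0.993  0.118  0.   ] 0.017
side [ 0.37  -0.673  0.658]
orange_mid [258. 344.] 0.94 [ 0.487 -0.279  0.094]
orange_mid [258. 385.] 0.4 [ 0.47  -0.336  0.094]
holder [259. 384.] 0.79 [ 0.488 -0.278  0.   ]
holder [156. 143.] 0.23 [0.454 0.419 0.   ]
pot [328. 200.] 0.85 [0.754 0.078 0.   ]
pot [308. 255.] 0.73 [ 0.654 -0.057  0.   ]
black_mid [154. 141.] 0.89 [0.44  0.273 0.094]
top [ 0.492 -0.015  0.836]
orange_mid [430. 285.] 0.66 [ 0.49  -0.283  0.094]
holder [414. 286.] 0.68 [ 0.486 -0.285  0.   ]
pot [242. 154.] 0.94 [0.749 0.067 0.   ]
pot [304. 199.] 0.59 [ 0.657 -0.063  0.   ]
black_mid [120. 305.] 0.52 [0.441 0.261 0.094]
```

View pics/side0.png

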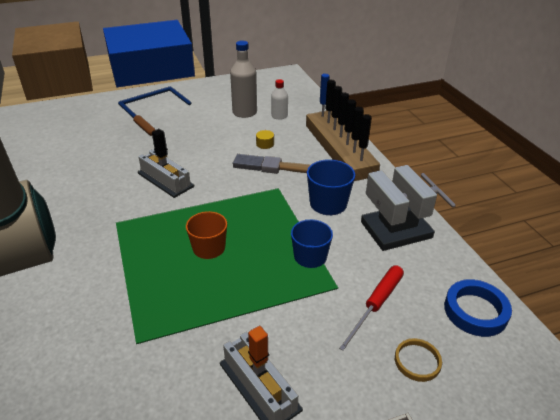

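View pics/top0.png

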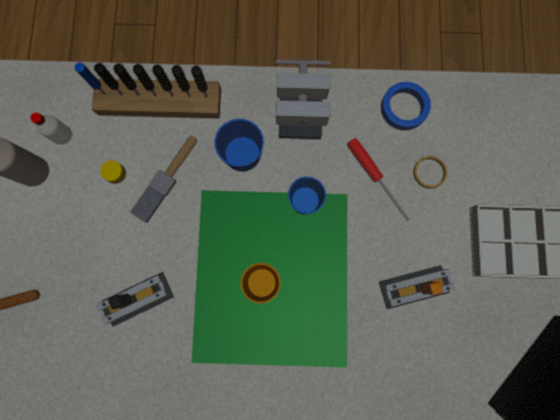

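The candidates are:
- **Punches:** orange at side (258,344) / top (430,287), and black at side (160,142).
- **Pots:** small blue at side (311,243) / top (307,196), large blue at side (330,187), and orange at side (207,235).

I choose the orange punch and the small blue pot on the edge of the mat. One close crop will check this and give the holder yaw.

```bash
python3 - <<'E'
from h import *
np.set_printoptions(precision=4,suppress=True)
a=get_image("side");b=get_image("top")
c1=cv2.resize(b["frame"][255:325,370:470],(800,560),interpolation=cv2.INTER_CUBIC)[:, :, ::-1]
c1=cv2.resize(c1,(500,350)); c2=cv2.resize(a["frame"][320:420,210:310][:, :, ::-1],(300,350))
cv2.imwrite("pics/crop1.png",np.hstack([c1,c2]))
P={}
for n,im in(("s",a),("t",b)):
    for q in("orange_mid","holder","pot"):
        for r in place_of(q,im)[:3]: print(n,q,np.round(r["point"],1),round(r["score"],2))
        P[n,q]=place_of(q,im)
print("mid",tri([(a,P["s","orange_mid"][0]["point"]),(b,P["t","orange_mid"][0]["point"])]))
print("hold",tri([(a,P["s","holder"][0]["point"]),(b,P["t","holder"][0]["point"])]))
sm=lambda n,u:min(P[n,"pot"],key=lambda r:abs(r["point"][0]-u))["point"]
print("pot",tri([(a,sm("s",308)),(b,sm("t",304))]))
for z in(.045,): print("ends",atz(b,(381,294),z),atz(b,(453,281),z))
E
```

```text
s orange_mid [257.3 344.6] 0.98
s holder [257.9 384.2] 0.58
s pot [327.2 202.7] 0.58
s pot [260.3 385.9] 0.38
t orange_mid [429.6 286.2] 0.75
t holder [415.3 289.7] 0.95
t pot [305.1 202.5] 0.63
t pot [239.5 153. ] 0.58
mid [ 0.4871 -0.2806  0.0963]
hold [ 0.482  -0.2838  0.011 ]
pot [ 0.6516 -0.0665  0.1236]
ends [ 0.4707 -0.2079  0.045 ] [ 0.4983 -0.3436  0.045 ]
```

View pics/crop1.png

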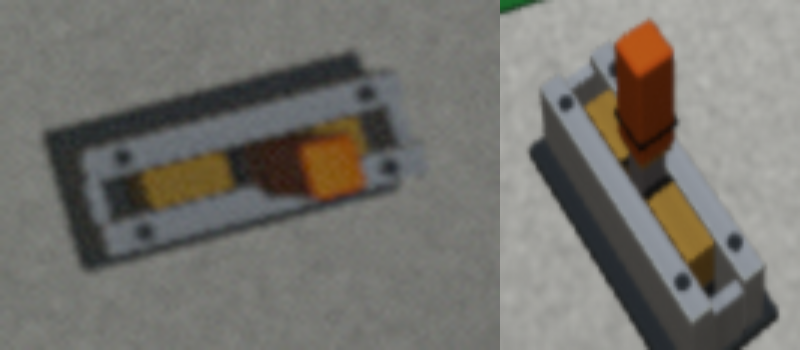

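The crop shows the orange handle in its holder, with the long edges tilted about 14.6° in the top view, so the holder yaw is about +14.6°. Next I move above the punch.

Call:
{"name": "apply_moves", "arguments": {"deltas": [60, 34, -16, 0, -7, 60, 68, -31, 0, -14, 60, 102, -47, 0, -21, 60, 136, -62, 0, -28, 60, 170, -78, 0, -35, 60, 204, -94, 0, -42, 60, 238, -109, 0, -49, 60, 272, -125, 0, -56, 60, 306, -140, 0, -63, 60, 340, -156, 0, -70, 60, 374, -172, 0, -77, 60, 407, -187, 0, -84]}}

```text
clock: 2.2
position: [0.488, -0.2802, 0.2485]
ee_rot: [0.0, 0.657, 0.754, 0.0]
contact_force: [0.0, -0.8, 0.8]
width: 0.0594
gripper_force: 0.0
```

Call:
{"name": "apply_moves", "arguments": {"deltas": [60, 0, 0, 0, -7, 60, 0, 0, 0, -7, 60, 0, 0, 0, -7]}}

```text
clock: 2.45
position: [0.4866, -0.2815, 0.2482]
ee_rot: [-0.0, 0.613, 0.79, -0.0]
contact_force: [-0.3, -0.8, -0.6]
width: 0.0602
gripper_force: 0.0
```

```bash
cat >> h.py <<'E'
np.set_printoptions(precision=4,suppress=True)
def st():
    s=get_state();M=rot(s["ee_rot"]);print(round(s["clock"],2),np.array(s["position"]),"yaw_y",np.degrees(np.arctan2(M[1,1],M[0,1])).round(1),"tz",M[:,2],"F",np.array(s["contact_force"]),"w",s["width"],"g",s["gripper_force"],"q6",s["qpos"][5]);return s,M
E
python3 - <<'E'
from h import *
st()
w=get_image("wrist");save(w,"w1")
for q in("orange_mid","holder"):
    for r in place_of(q,w)[:2]: print(q,np.round(r["point"],1),round(r["score"],2),atz(w,r["point"],.094 if q[0]=='o' else 0))
E
```

```text
2.45 [ 0.4866 -0.2815  0.2482] yaw_y 14.4 tz [-0.0008 -0.0004 -1.    ] F [-0.3008 -0.8    -0.5674] w 0.06018694679327249 g 0.0 q6 -0.8997987016145175
orange_mid [272.1 191.4] 0.83 [ 0.4839 -0.2814  0.094 ]
holder [270.5 165.9] 0.84 [ 0.4809 -0.2789  0.    ]
```

View pics/w1.png

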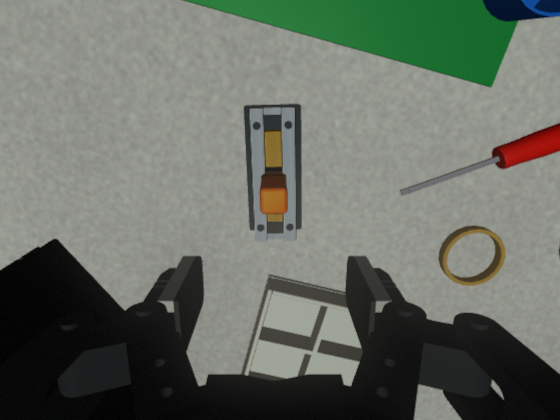

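The wrist view shows the orange handle at (273,198) and its holder lined up with the image columns. The finger tips are at columns 203 and 347, centre 275. I check the calibration bias against the finger centre.

```bash
python3 - <<'E'
from h import *
s,M=st();w=get_image("wrist");p=np.array(s["position"])
for d in(0,.008,.017,.1542): print(d,proj(w,p+M[:,2]*d))
print(proj(w,[p[0]-.0026,p[1],.123]), proj(w,[p[0]-.0026,p[1],.094]))
for r in place_of("orange_mid",w)[:1]: print(r["point"],M.T@(atz(w,r["point"],.094)-p)*1000)
E
```

```text
2.6 [ 0.4859 -0.2825  0.2483] yaw_y 14.4 tz [-0.0003 -0.0003 -1.    ] F [-0.1637 -0.1811  0.6917] w 0.0600781385401237 g 0.0 q6 -0.9008907199032771
0 [275.9952 292.3259]
0.008 [275.9159 282.257 ]
0.017 [275.8359 272.102 ]
0.1542 [275.2079 192.3777]
[271.8518 201.5777] [272.1158 191.5024]
[273.0, 189.3] [  2.4838  -1.7595 154.3457]
```

Call:
{"name": "apply_moves", "arguments": {"deltas": [50, 0, -2, 30, 0, 50, 1, -2, 60, 0, 50, 1, -2, 90, 0, 50, 1, -2, 115, 0, 50, 1, -2, 135, 0, 50, 1, -2, 150, 0, 50, 1, -2, 154, 0, 50, 1, -2, 154, 0]}}

```text
clock: 3.37
position: [0.4834, -0.2813, 0.0933]
ee_rot: [-0.001, 0.612, 0.791, -0.0]
contact_force: [0.2, -0.3, 0.4]
width: 0.0499
gripper_force: 0.0
```

```bash
python3 - <<'E'
from h import *
s,M=st();p=np.array(s["position"])
a=get_image("side");b=get_image("top");w=get_image("wrist");save(w,"w2")
for n,im in(("s",a),("t",b),("w",w)):
    for r in place_of("orange_mid",im)[:1]: print(n,r["point"],r["score"],M.T@(atz(im,r["point"],.094)-p)*1000)
E
```

```text
3.37 [ 0.4834 -0.2813  0.0933] yaw_y 14.5 tz [-0.0021  0.0015 -1.    ] F [ 0.2411 -0.2804  0.3649] w 0.0499194939926325 g 0.0 q6 -0.9039242032728265
s [261.4, 347.8] 0.59 [-5.6676  5.5963 -0.76  ]
t [427.6, 286.2] 0.54 [ 2.0564  4.9456 -0.7435]
w [277.5, 287.5] 0.85 [ 0.3844  1.7643 -0.7414]
```

View pics/w2.png

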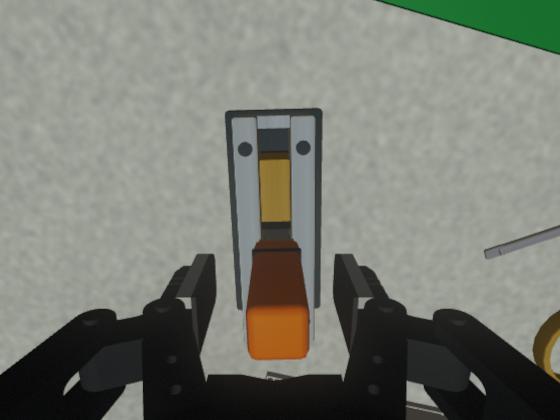

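The handle sits between the pads. Its top is at column 277 and the finger centre at 274.5, about 1 mm to the tool's +y. I shift by that much and close.

Call:
{"name": "apply_moves", "arguments": {"deltas": [50, 0, 1, 0, 0, 15, 0, 1, 0, 0, 15, 0, 1, 0, 0, 15, 0, 1, 0, 0, 15, 0, 1, 0, 0, 15, 0, 1, 0, 0, 15, 0, 1, 0, 0, 15, 0, 1, 0, 0], "squeeze": 30}}

```text
clock: 4.33
position: [0.4856, -0.281, 0.0945]
ee_rot: [0.0, 0.612, 0.791, 0.0]
contact_force: [0.3, 0.4, 2.8]
width: 0.0195
gripper_force: 32.9
```

Call:
{"name": "apply_moves", "arguments": {"deltas": [15, 3, 0, 0.1, 0, 15, 6, 0, 0.2, 0, 15, 9, 0, 0.5, 0, 15, 12, 0, 0.9, 0, 15, 15, 0, 1.4, 0, 15, 17, 0, 1.8, 0, 15, 18.5, 0, 2.1, 0, 15, 18.5, 0, 2.1, 0]}}

```text
clock: 5.0
position: [0.4824, -0.2663, 0.0934]
ee_rot: [0.004, 0.611, 0.791, -0.002]
contact_force: [-0.2, -6.7, 2.4]
width: 0.02
gripper_force: 32.6
```

```bash
python3 - <<'E'
from h import *
s,M=st();a=get_image("side");w=get_image("wrist");b=get_image("top")
c=[cv2.resize(a["frame"][300:420,190:310],(400,400)),cv2.resize(w["frame"][80:380,130:430],(400,400))]
cv2.imwrite("pics/lean1.png",np.hstack(c)[:,:,::-1])
E
```

```text
5.0 [ 0.4824 -0.2663  0.0934] yaw_y 14.7 tz [ 0.004  -0.0074 -1.    ] F [-0.1874 -6.6684  2.3838] w 0.020001424109972965 g 32.6127952337265 q6 -0.8816661116557329
```

View pics/lean1.png

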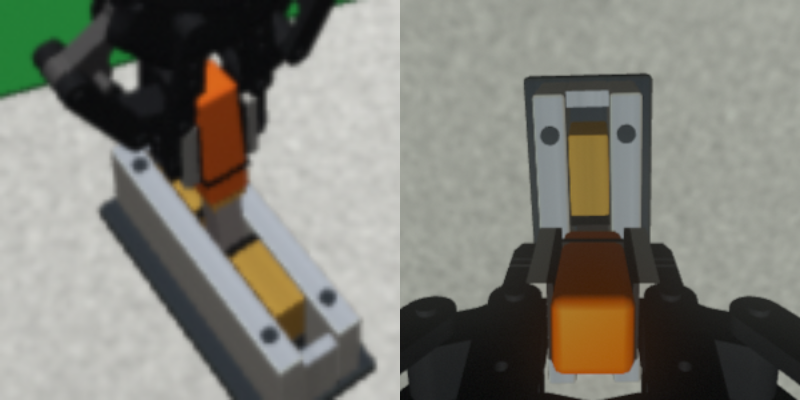

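The punch is leaning towards +y, about 10° so far, and the cheek resists with about 7 N. I hold and push slightly further.

Call:
{"name": "apply_moves", "arguments": {"deltas": [15, 0, 0, 0, 0, 15, 0, 0, 0, 0, 15, 1, 0, 0.2, 0, 15, 1, 0, 0.2, 0]}}

```text
clock: 5.48
position: [0.4822, -0.2655, 0.0933]
ee_rot: [0.004, 0.611, 0.791, -0.002]
contact_force: [1.0, -6.7, 3.1]
width: 0.02
gripper_force: 32.6
```

Call:
{"name": "apply_moves", "arguments": {"deltas": [15, 1.5, 0, 0.3, 0, 15, 3, 0, 0.5, 0, 15, 3, 0, 0.5, 0, 15, 3, 0, 0.5, 0]}}

```text
clock: 5.82
position: [0.4815, -0.2625, 0.0928]
ee_rot: [0.004, 0.611, 0.791, -0.002]
contact_force: [0.6, -7.1, 3.7]
width: 0.0197
gripper_force: 32.7
```

The lean is about 13°. Now I rock through upright to −y.

Call:
{"name": "apply_moves", "arguments": {"deltas": [15, -4, 0, -0.9, 0, 15, -8, 0, -1.6, 0, 15, -12, 0, -2.2, 0, 15, -16, 0, -2.6, 0, 15, -20, 0, -2.8, 0, 15, -24, 0, -2.8, 0, 15, -28, 0, -2.6, 0, 15, -32, 0, -2.2, 0, 15, -36, 0, -1.7, 0, 15, -40, 0, -1, 0, 15, -43, 0, -0.3, 0, 15, -45, 0, 0, 0]}}

```text
clock: 6.82
position: [0.4899, -0.3002, 0.0913]
ee_rot: [-0.003, 0.612, 0.791, 0.001]
contact_force: [-2.1, 6.3, 6.2]
width: 0.0194
gripper_force: 32.9
```

Call:
{"name": "apply_moves", "arguments": {"deltas": [15, 0, 0, 0, 0, 15, 0, 0, 0, 0, 15, 0, 0, 0, 0]}}

```text
clock: 7.07
position: [0.4899, -0.3004, 0.0913]
ee_rot: [-0.003, 0.612, 0.791, 0.001]
contact_force: [-1.0, 5.5, 5.4]
width: 0.0195
gripper_force: 32.9
```

The lean is about 13.9° the other way. Next I return to upright and take a short test lift.

Call:
{"name": "apply_moves", "arguments": {"deltas": [15, 4, 0, -0.9, 0, 15, 8, 0, -1.6, 0, 15, 12, 0, -2.2, 0, 15, 16, 0, -2.6, 0, 15, 20, 0, -2.8, 0, 15, 22, 0, -2.8, 0, 15, 22, 0, -2.8, 0, 15, 22, 0, -2.8, 0]}}

```text
clock: 7.73
position: [0.4862, -0.2823, 0.0949]
ee_rot: [0.001, 0.612, 0.791, -0.0]
contact_force: [0.6, -5.5, 1.1]
width: 0.0194
gripper_force: 32.3
```

Call:
{"name": "apply_moves", "arguments": {"deltas": [15, 0, 0, -2, 0, 15, 0, 0, -4, 0, 15, 0, 0, -6, 0, 15, 0, 0, -8, 0, 15, 0, 0, -8, 0, 15, 0, 0, -8, 0]}}

```text
clock: 8.23
position: [0.4853, -0.2809, 0.1023]
ee_rot: [-0.001, 0.612, 0.791, 0.0]
contact_force: [-0.1, -0.7, -1.2]
width: 0.0193
gripper_force: 32.0
```

```bash
python3 - <<'E'
from h import *
s,M=st();a=get_image("side");w=get_image("wrist")
c=[cv2.resize(a["frame"][300:420,190:310],(400,400)),cv2.resize(w["frame"][80:380,130:430],(400,400))]
cv2.imwrite("pics/lift1.png",np.hstack(c)[:,:,::-1])
E
```

```text
8.23 [ 0.4853 -0.2809  0.1023] yaw_y 14.6 tz [-0.0006  0.0012 -1.    ] F [-0.0644 -0.715  -1.2481] w 0.019334899853121007 g 31.99933111667633 q6 -0.9035347594639359
```

View pics/lift1.png

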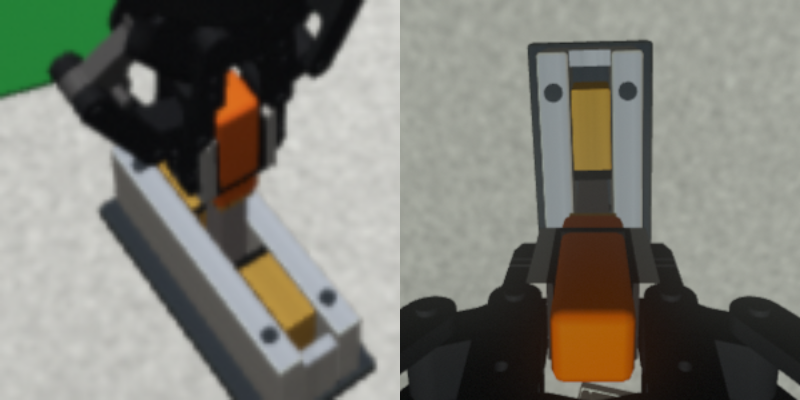

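The 8 mm lift met only about 1 N, so the cheeks have let go. I draw it out and carry it to the pot.

Call:
{"name": "apply_moves", "arguments": {"deltas": [15, 0, 0, -6, 0, 15, 0, 0, -14, 0, 15, 0, 0, -24, 0, 15, 0, 0, -34, 0, 15, 0, 0, -46, 0, 15, 0, 0, -60, 0, 15, 0, 0, -75, 0, 15, 0, 0, -90, 0, 15, 0, 0, -102, 0, 15, 0, 0, -110, 0, 15, 0, 0, -110, 0], "squeeze": 50}}

```text
clock: 9.25
position: [0.4864, -0.2819, 0.2151]
ee_rot: [0.002, 0.612, 0.791, 0.0]
contact_force: [0.1, -1.1, -0.8]
width: 0.0191
gripper_force: 51.7
```

Call:
{"name": "apply_moves", "arguments": {"deltas": [15, 6, 8, 0, 0, 15, 18, 23, 0, 0, 15, 34, 44, 0, 0, 15, 52, 67, 0, 0, 15, 70, 91, 0, 0, 15, 88, 114, 0, 0, 15, 106, 137, 0, 0, 15, 124, 160, 0, 0, 15, 138, 178, 0, 0, 15, 146, 190, 0, 0, 15, 150, 194, 0, 0, 15, 150, 194, 0, 0]}}

```text
clock: 10.25
position: [0.6357, -0.0863, 0.2113]
ee_rot: [-0.001, 0.611, 0.792, -0.0]
contact_force: [0.3, -0.1, -0.9]
width: 0.0192
gripper_force: 51.7
```

```bash
python3 - <<'E'
from h import *
s,M=st();p=np.array(s["position"]);a=get_image("side");w=get_image("wrist");b=get_image("top")
c=[cv2.resize(a["frame"][90:300,200:410],(400,400)),cv2.resize(w["frame"],(400,400))]
cv2.imwrite("pics/pot1.png",np.hstack(c)[:,:,::-1])
for n,im in(("s",a),("t",b),("w",w)):
    for q,z in(("pot",0),("orange_mid",.2065)):
        for r in place_of(q,im)[:3]:
            X=atz(im,r["point"],z);print(n,q,r["point"],round(r["score"],2),X,M.T@(X-p)*1000)
E
```

```text
10.25 [ 0.6357 -0.0863  0.2113] yaw_y 14.7 tz [-0.0018  0.0004 -1.    ] F [ 0.2907 -0.1407 -0.9173] w 0.01916870613041906 g 51.68964743614197 q6 -0.4992419217819461
s pot [325.9, 203.2] 0.93 [0.747  0.0704 0.    ] [123.2592 147.7839 211.1667]
s pot [310.7, 255.1] 0.56 [ 0.6586 -0.0601  0.    ] [ 19.3385  29.1331 211.2783]
s orange_mid [309.3, 171.6] 0.76 [ 0.6365 -0.0829  0.2065] [3.0256 1.7232 4.8101]
t pot [243.2, 156.6] 0.95 [0.7435 0.0651 0.    ] [118.9458 143.0426 211.1711]
t pot [306.7, 199.8] 0.57 [ 0.6552 -0.069   0.    ] [ 11.6476  23.6746 211.2811]
t orange_mid [329.3, 184.9] 0.39 [ 0.6395 -0.0903  0.2065] [-4.888   2.7269  4.8019]
w pot [300.2, 155.6] 0.84 [ 0.652  -0.0618  0.    ] [ 19.409   22.3978 211.2896]
w pot [453.2, 36.9] 0.69 [0.7503 0.0689 0.    ] [120.9164 150.5075 211.1602]
w orange_mid [274.1, 292.0] 0.75 [ 0.635  -0.0903  0.2065] [-3.7049 -1.6124  4.8101]
```

View pics/pot1.png

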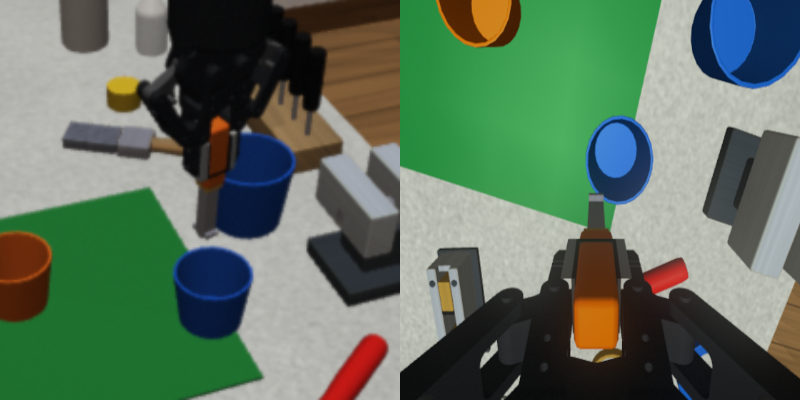

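The punch hangs from the grip with its foot at about (273,207) in the full wrist image, and the small blue pot's rim is centred at about (308,168). I check the tilt and the rim centre.

```bash
python3 - <<'E'
from h import *
s,M=st();p=np.array(s["position"]);a=get_image("side");w=get_image("wrist");b=get_image("top")
for im in(w,a): print("foot",proj(im,p+M[:,2]*.0865),"shank top",proj(im,p+M[:,2]*.03),"handletop",proj(im,p-M[:,2]*.0285))
f=w["frame"].astype(int);m=((f[:,:,2]>f[:,:,0]+40)&(f[:,:,2]>f[:,:,1]+30)).astype(np.uint8)
n,l,S,C=cv2.connectedComponentsWithStats(m)
for i in range(1,n):
    if S[i,4]>800: print(S[i],C[i])
i=l[170,307]
if i:
    y,x=np.where(l==i);hull=cv2.convexHull(np.c_[x,y].astype(np.int32));print(cv2.fitEllipse(hull))
for u in((307,167),): X=atz(w,u,.06);print(X,M.T@(X-p)*1000)
f=a["frame"][150:225,270:350];cv2.imwrite("pics/z.png",cv2.resize(np.hstack([f,w["frame"][180:255,235:315]]),(800,375),interpolation=cv2.INTER_CUBIC)[:,:,::-1])
E
```

```text
10.7 [ 0.6353 -0.0883  0.2125] yaw_y 14.5 tz [ 0.0002 -0.0002 -1.    ] F [ 0.2426  0.688  -1.9157] w 0.019574832880349495 g 51.68947219848633 q6 -0.4994690966123069
foot [275.2051 220.2786] shank top [275.4486 259.5872] handletop [275.9448 339.7016]
foot [307.6845 214.1479] shank top [309.1934 186.2467] handletop [310.9019 154.6553]
[  407     0   153    92 11047] [490.4526  40.8881]
[ 259  120   95   94 5752] [310.6283 162.6817]
((306.013916015625, 166.34971618652344), (92.2047348022461, 94.69517517089844), 59.56233215332031)
[ 0.654  -0.0618  0.06  ] [ 20.9733  24.7244 152.5148]
```

View pics/z.png

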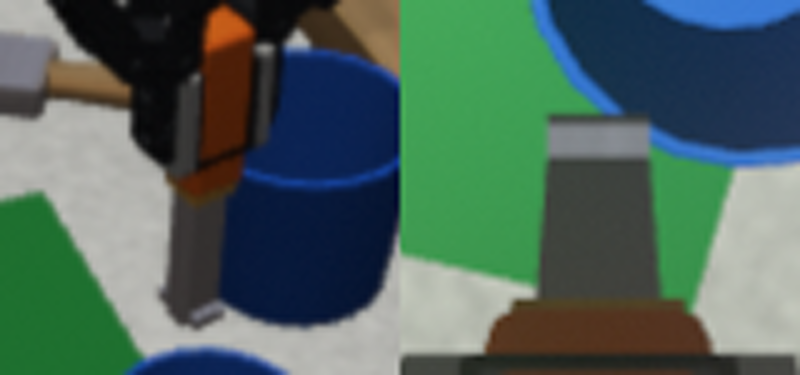

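The foot is where an upright punch would put it, within a few degrees, and it can square itself on the floor. I move over the pot and descend to just above the floor.

Call:
{"name": "apply_moves", "arguments": {"deltas": [15, 4, 5, 0, 0, 15, 10, 12, 0, 0, 15, 17, 20, 0, 0, 15, 20, 24, 0, 0, 15, 20, 24, 0, 0, 15, 20, 24, 10, 0, 15, 20, 24, 25, 0, 15, 20, 24, 40, 0, 15, 20, 24, 45, 0, 15, 20, 24, 45, 0]}}

```text
clock: 11.68
position: [0.6523, -0.0621, 0.1649]
ee_rot: [-0.002, 0.612, 0.791, -0.001]
contact_force: [0.8, -0.3, -1.1]
width: 0.0195
gripper_force: 51.7
```

```bash
python3 - <<'E'
from h import *
s,M=st();p=np.array(s["position"]);w=get_image("wrist");b=get_image("side")
print("foot front",proj(w,p+M[:,2]*.0865+M[:,0]*.01),"shank",proj(w,p+M@[-.006,.006,.06]))
for n,im in(("w",w),("s",b)):
  for r in place_of("pot",im)[:3]:
    X=atz(im,r["point"],0);print(n,round(r["score"],2),M.T@(X-p)*1000)
  f=im["frame"].astype(int)
c=[cv2.resize(w["frame"][130:330,180:380],(400,400)),cv2.resize(b["frame"][150:290,250:390],(400,400))]
cv2.imwrite("pics/pot2.png",np.hstack(c)[:,:,::-1])
E
```

```text
11.68 [ 0.6523 -0.0621  0.1649] yaw_y 14.6 tz [-0.0046  0.0006 -1.    ] F [ 0.8468 -0.2506 -1.0976] w 0.019527212026329892 g 51.73686861991882 q6 -0.45481862773552834
foot front [275.4707 204.5267] shank [286.3963 245.9852]
w 0.63 [ -0.2184   2.2372 164.9083]
w 0.63 [102.5582 129.1666 164.5393]
s 0.87 [  3.4621   9.6302 164.8828]
s 0.85 [106.4972 136.5752 164.5142]
```

View pics/pot2.png

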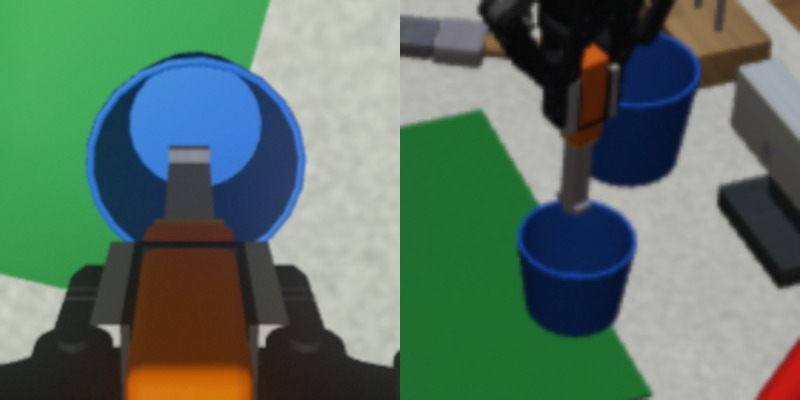

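The punch hangs upright, with its foot edge at row 204 against 204.5 predicted. The foot is centred over the pot to within about 3 mm in the tool's +y. I correct that and lower it.

Call:
{"name": "apply_moves", "arguments": {"deltas": [15, 1, 3, 0, 0, 15, 1, 3, 12, 0, 15, 1, 3, 25, 0, 15, 1, 3, 38, 0, 15, 1, 3, 50, 0, 15, 1, 3, 60, 0, 15, 1, 3, 66, 0, 15, 1, 3, 69, 0, 15, 1, 3, 70, 0, 15, 1, 3, 70, 0]}}

```text
clock: 12.72
position: [0.6568, -0.0605, 0.0976]
ee_rot: [0.0, 0.612, 0.791, 0.0]
contact_force: [0.4, -0.2, -1.2]
width: 0.0196
gripper_force: 51.8
```

Call:
{"name": "apply_moves", "arguments": {"deltas": [15, 0, 0, 1, 0, 15, 0, 0, 2, 0, 15, 0, 0, 3, 0, 15, 0, 0, 4, 0, 15, 0, 0, 4, 0, 15, 0, 0, 4, 0], "squeeze": 25}}

```text
clock: 13.22
position: [0.6564, -0.0604, 0.0933]
ee_rot: [0.0, 0.612, 0.791, -0.0]
contact_force: [0.0, -0.8, -1.6]
width: 0.0195
gripper_force: 51.8
```

Call:
{"name": "apply_moves", "arguments": {"deltas": [15, 0, 0, 1, 0, 15, 0, 0, 2, 0, 15, 0, 0, 3, 0, 15, 0, 0, 3, 0, 15, 0, 0, 3, 0]}}

```text
clock: 13.63
position: [0.6564, -0.0604, 0.0901]
ee_rot: [-0.0, 0.612, 0.791, -0.0]
contact_force: [-0.0, 0.4, -1.1]
width: 0.0191
gripper_force: 51.8
```

Call:
{"name": "apply_moves", "arguments": {"deltas": [15, 0, 0, 0.5, 0, 15, 0, 0, 1, 0, 15, 0, 0, 1.5, 0, 15, 0, 0, 1.5, 0, 15, 0, 0, 1.5, 0]}}

```text
clock: 14.05
position: [0.6566, -0.0604, 0.0891]
ee_rot: [0.0, 0.612, 0.791, 0.0]
contact_force: [0.3, -0.5, 1.4]
width: 0.019
gripper_force: 52.2
```

The foot is on the floor; the force changed from −1.1 to +1.4 N. I open the gripper.

Call:
{"name": "apply_moves", "arguments": {"deltas": [21, 0, 0, 0.3, 0, 22, 0, 0, 0.3, 0, 24, 0, 0, 0.3, 0, 27, 0, 0, 0.3, 0, 32, 0, 0, 0.3, 0, 38, 0, 0, 0.3, 0, 40, 0, 0, 0.3, 0, 40, 0, 0, 0.3, 0]}}

```text
clock: 14.72
position: [0.6565, -0.0604, 0.0885]
ee_rot: [0.0, 0.612, 0.791, -0.0]
contact_force: [-0.1, -0.8, 0.1]
width: 0.0401
gripper_force: 0.0
```

```bash
python3 - <<'E'
from h import *
s,M=st();w=get_image("wrist");b=get_image("side")
c=[cv2.resize(w["frame"][130:410,140:420],(400,400)),cv2.resize(b["frame"][150:290,250:390],(400,400))]
cv2.imwrite("pics/rel.png",np.hstack(c)[:,:,::-1])
E
```

```text
14.72 [ 0.6565 -0.0604  0.0885] yaw_y 14.6 tz [ 0.     -0.0001 -1.    ] F [-0.0682 -0.8306  0.1239] w 0.04008408073681731 g 0.0 q6 -0.45142397192177297
```

View pics/rel.png

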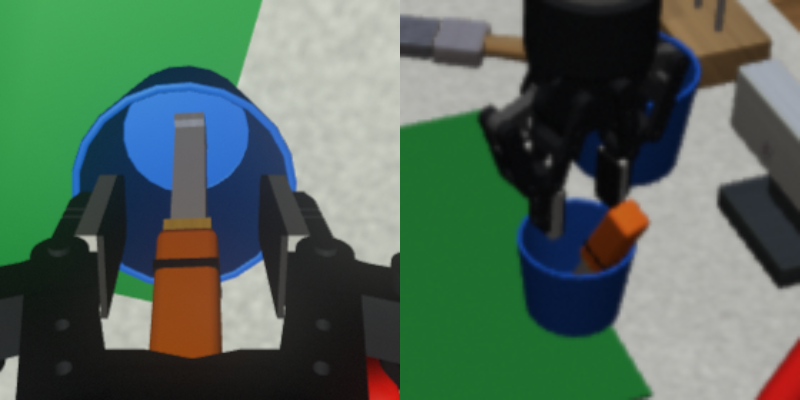

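The foot is rounded, so on release the punch tipped and now leans on the rim towards the tool's −x, foot on the floor. I retract straight up and measure the lean.

Call:
{"name": "apply_moves", "arguments": {"deltas": [40, 0, 0, -5, 0, 40, 0, 0, -15, 0, 40, 0, 0, -30, 0, 40, 0, 0, -50, 0, 40, 0, 0, -75, 0, 40, 0, 0, -100, 0, 40, 0, 0, -120, 0, 40, 0, 0, -130, 0, 40, 0, 0, -130, 0]}}

```text
clock: 15.57
position: [0.658, -0.0606, 0.2224]
ee_rot: [0.003, 0.612, 0.791, 0.001]
contact_force: [0.5, -0.6, 0.8]
width: 0.0403
gripper_force: 0.0
```

```bash
python3 - <<'E'
from h import *
s,M=st();p=np.array(s["position"]);w=get_image("wrist");b=get_image("side");t=get_image("top")
o=np.array([.6565,-.0604,0])
L=[]
for n,im in(("w",w),("s",b),("t",t)):
    f=np.ascontiguousarray(im["frame"]);h=cv2.cvtColor(f,cv2.COLOR_RGB2HSV)
    m=((h[...,0]<14)&(h[...,1]>170)&(h[...,2]>70)).astype(np.uint8)
    k,l,S,C=cv2.connectedComponentsWithStats(m)
    for i in range(1,k):
        if S[i,4]>60:
            u=C[i];oo,d=ray(im,u);nn=M[:,1];X=oo+d*((o-oo)@nn)/(d@nn);print(n,S[i],u,"in plane:",M.T@(X-o)*1000)
    for r in place_of("orange_mid",im)[:2]:print(n,"net",r)
    for r in place_of("orange_mid",im)[:1]: L.append((im,r["point"]))
X=tri(L);print("mid",X,"rel",M.T@(X-o)*1000)
save(w,"w9")
E
```

```text
15.57 [ 0.658  -0.0606  0.2224] yaw_y 14.6 tz [ 0.0067 -0.0014 -1.    ] F [ 0.4702 -0.6379  0.7927] w 0.04030227306185832 g 0.0 q6 -0.45144354955617344
w [  21    0   86   75 3559] [54.5448 32.5038] in plane: [  72.0932   -0.     -344.3995]
w [258 206  23  10 168] [268.619  210.4286] in plane: [  32.0543    0.     -222.4144]
w [ 255  218   28   57 1274] [268.1821 245.9694] in plane: [  22.9396    0.     -233.7031]
w [273 299  53  33 941] [299.4389 315.2242] in plane: [  88.4748    0.     -373.7799]
w net {'point': [269.6, 235.8], 'score': 0.88}
s [ 186  212   41   46 1139] [205.1563 230.8455] in plane: [457.5839   0.     275.9945]
s [316 220  21  21 219] [325.6758 229.8128] in plane: [-38.454    0.     -90.7381]
s [367 266  36  45 659] [384.9211 287.0455] in plane: [-181.5884   -0.      -80.872 ]
s net {'point': [324.2, 231.4], 'score': 0.7}
t [ 31 113  11  10  87] [ 35.8391 117.4138] in plane: [ 220.4122   -0.     -567.3508]
t [353 142  29  39 410] [366.2659 161.6049] in plane: [ -90.3995    0.     -208.5114]
t net {'point': [323.5, 187.0], 'score': 0.63}
mid [ 0.6639 -0.0933  0.0836] rel [-33.9702  -0.6284 -83.5325]
```

View pics/w9.png

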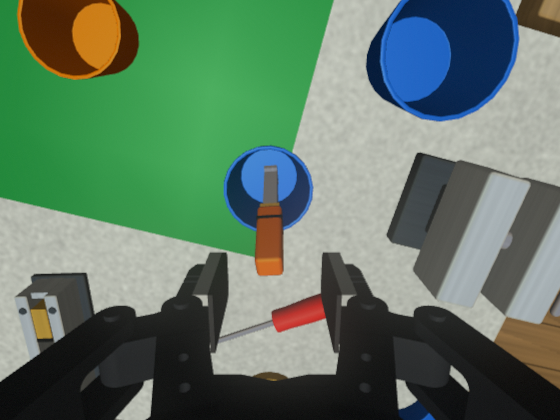

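The foot is on the pot floor, visible at (270,175). The handle at (268,245) leans about 23° against the rim, its midpoint 84 mm up, which is consistent with that lean. That is a stable rest for a rounded foot, so I hand in.

```bash
python3 -c "
from rig import *
print(sign_off())"
```

```text
the job is handed in; nothing more can be done
None
```

I rocked the orange punch loose, drew it out and put it foot down in the small blue pot, where it leans about 23° against the rim because its rounded foot tipped on release. I left the black punch alone and handed the job in at about 16 s of the 51 s allowed.

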